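# Set the cam-adjusted guide lane with the step gauge and load the canisters

## Task

Set up the guide lane for the canisters: turn the cam bolt by its wing until the gap between cam and fence takes the step gauge's thin end but not its thick end, and check it by sliding the gauge along the fence, thin end first, gently until its shoulder meets the cam. Then lay the gauge flat back on the marble slab. Lift every canister off the stand by its handle and set it down upright on the lane plate, past the cam, in the trough between the fence and the front lip; leave the other things on the desk as they are.

Things in the scene. Friction and masses are not known exactly. Their poses are not given: they have to be found in the camera images.
- lane: Aluminium base plate of the guide lane, fixed to the desk, 130 x 440 x 8 mm (its x across, y along). Origin on the desk; the plate's top is at z = 8 mm and it covers x from -75 to +55 mm and y from -220 to +220 mm of this frame. The fence stands on its +x side, the cam at (-37.5, -50) mm. The gauge goes in on the -y side of the cam (infeed); the canisters belong on the +y side (past the cam, outfeed).
- fence: Straight steel bar, 16 x 440 x 24 mm, standing on the lane plate parallel to the lane's y axis, fixed, clamped at a slightly different x in every run. Origin in the middle of the lower edge of its working face; the face is this frame's x = 0 plane and looks to -x (towards the cam); the top is 24 mm up.
- cam (a joint): Angle of the eccentric cam about its vertical bolt, rad, 0 to 3.0. At 0 the disc's bulk points to the lane's -x (widest gap); the value grows as the cam is turned clockwise seen from above, which narrows the gap. Always starts too wide (q 0.3 to 0.8). Stiff: friction of about 0.6 N m holds it where it is left, but a push of more than about 20 N on the gauge with its shoulder against the disc would turn it open again.
- cam_axis (a point): Point on the cam's bolt axis at the plate's top (does not turn; axes as the lane's).
- cam_disc (a point): Centre of the cam's round disc, radius 30 mm, 22 mm high, 12 mm off the bolt axis. Gap = horizontal distance from this point to the fence's face minus 30 mm. With the joint at q this centre lies at (-37.5 - 12 cos q, -50 + 12 sin q) mm of the lane's frame.
- cam_wing (a point): Middle of the upright wing by which the cam is turned, on the bolt axis 56 mm above the plate's top; turns with the cam. Wing 46 mm long (this frame's x, the direction of the disc's offset), 12 mm thick (y), from 32 to 72 mm above the plate's top.
- gauge_mid (a point): Centre of the loose step gauge, half-way up its 22 mm high steel block, 150 mm long (its y). Thin end 40 mm wide at y from +5 to +75 mm (x from -17.5 to +22.5); thick end 45 mm wide at y from -75 to +5 mm (x from -22.5 to +22.5). The +x side is one straight face that goes against the fence; the 5 mm shoulder is on the -x side at y = +5. A black upright handle stands on the thick end. Mass about 0.16 kg.
- gauge_tip (a point): Middle of the end face of the gauge's thin end.
- gauge_handle (a point): Point to grip on the gauge's handle, 49 mm above the centre of the block, at its y = -57 mm. Handle 14 mm thick (x), 30 mm long (y), its top 18 mm above this point, the block's top 38 mm below.
- marble_slab: White marble slab, 104 x 303 x 10 mm (long in its y), fixed, lying on the desk; origin at the centre of its underside. The gauge lies on it at the start and goes back there.
- stand: Dark steel stand, 110 x 270 mm, fixed, on which the canisters stand in a row along its y; origin on the desk under its centre. Its floor is 22 mm above the desk, its rim 28 mm.
- outfeed (a point): Middle of the canisters' trough on the lane plate's top, past the cam (axes as the lane's, at lane (-15, +105) mm). The trough lies between the fence and a lip 8 mm high at x = -54 mm of this frame, and runs from about y = -105 to +110 mm.
- green_box: Green tin, 41 x 57 x 18 mm, loose on the marble slab; bystander. Origin at its underside.
- notes: Yellow note block, 51 x 38 x 8 mm, loose; bystander.
- canister_1_mid (a point): Centre of the round body of a lidded white canister with a strap handle (absent in some runs): body 50 mm across, 55 mm high, this point half-way up; handle bar 12 mm thick (its x), 44 mm long (its y), 14 mm high, its middle 55 mm above this point; the bar is open underneath but for its two posts. Mass 0.16 to 0.26 kg, weighted at the bottom.
- canister_2_mid (a point): Centre of the round body of a lidded white canister with a strap handle (absent in some runs): body 50 mm across, 55 mm high, this point half-way up; handle bar 12 mm thick (its x), 44 mm long (its y), 14 mm high, its middle 55 mm above this point; the bar is open underneath but for its two posts. Mass 0.16 to 0.26 kg, weighted at the bottom.
- canister_3_mid (a point): Centre of the round body of a lidded white canister with a strap handle (absent in some runs): body 50 mm across, 55 mm high, this point half-way up; handle bar 12 mm thick (its x), 44 mm long (its y), 14 mm high, its middle 55 mm above this point; the bar is open underneath but for its two posts. Mass 0.16 to 0.26 kg, weighted at the bottom.
- canister_4_mid (a point): Centre of the round body of a lidded white canister with a strap handle (absent in some runs): body 50 mm across, 55 mm high, this point half-way up; handle bar 12 mm thick (its x), 44 mm long (its y), 14 mm high, its middle 55 mm above this point; the bar is open underneath but for its two posts. Mass 0.16 to 0.26 kg, weighted at the bottom.

How it is judged:
By the outcome, as a careful person would: the job done as asked, in the order asked, and still so for the second after the job is handed in, with the robot touching nothing.
Of canister_1, canister_2, canister_3, canister_4 only 3 to 4 are there at a start; the rules pass over those that are not, and their reading is None.
At some moment in a run one of gauge, canister_1, canister_2, canister_3, canister_4 may be knocked a few centimetres aside while the robot is not near it.
Once in a run the grip may slacken for a moment while it holds something.
It also fails if it takes over 210 s, if anything falls off the work surface, if the arm or the gripper's body presses on something with over 40 N, if the wrist force passes 120 N, or if a joint passes its speed limit or range.

## Robot

A 6-joint arm with a two-finger parallel gripper is mounted at the origin on a cart in front of the work surface, level with it; the furniture and walls round the work are solid. World frame = base frame: x ahead of the robot, y to its left, z up, the work surface at z = 0. Lengths are in mm, angles in rad, forces in N, time in s.
With the tool pointing down it reaches from about 250 to 850 mm from the base axis. Payload 12.5 kg.
Tool frame: the origin (TCP) lies at the very end of the fingers, on their centre line; the grasp point (between the pads) lies 19 mm behind it; x points along the fingers, z is the direction in which the jaws open and shut, and the axes are right-handed (so a half turn about x gives the same grasp; the last joint's range is limited). The gripper opens to 93 mm and grips with 3 to 60 N. Pads are 15 mm wide; open, the fingers measure 128 mm over their backs; the gripper's body (75 mm by 188 mm) begins 65 mm behind the grasp point.
Start: joints at [1.262, 0.351, 1.652, -0, 1.139, -0.085], TCP at [122.034, 536.276, 218.633] pointing down, gripper open.
Joint ranges: [-2.75, 2.75], [-0.79, 2.1], [0.01, 2.65], [-1.57, 4.71], [0.07, 3.14], [-2.87, 2.87]. Speed limits (rad/s): [2.22, 2.22, 2.79, 3.14, 3.14, 3.14].

## Interface

Orientations are given as a unit quaternion [w, x, y, z].
In Python, from workcell import status, cams, workorder gives the robot as it stands.
- The arm moves only by the shell command python3 -m creep 'ROWS' [OPENING]. ROWS is JSON, a list of rows, each a list of 4 numbers: the shift along the tool's x, y, z in units of 25 mm (1.0 is 25 mm), then the turn about the tool's x in units of 6 degrees (1.0 is 6 degrees). A call has 1 to 8 rows; each row is the pose to reach, as a shift and turn from the pose commanded when the call began, along the tool's axes at that moment; what a row does not reach only later rows make up. A row lasts 1/10 s, in which the tool goes at most 50 mm and 8.59 degrees, less where a joint would pass 70% of its speed; a pose out of reach is approached as far as the arm can. A call with a gripper value outside its range is refused whole. OPENING is the opening, from 0 (shut) to 1 (fully open), set as the call begins (- or left out, the last holds). The fingers move at their own pace and stop on an object; the grip force is fixed at half the most. Time passes only in rows, so rows that repeat a pose let the fingers close. It gives the time, the measured TCP pose, the force and the opening at its end, in the units of the state.
- status.observe(): the state, without advancing time (a new reading comes with each control period).
- cams.get_image(name): name is "side" or "top"; returns a dict with "image" (420x560x3 uint8, red, green, blue), "fx", "fy", "cx", "cy" (pixels), "xyz" and "rotation" of the camera in the world. Camera axes: x right, y down, z forward; pixel columns grow to the right and rows downward; lengths in mm; the calibration is good to about 2 mm. A picture is of the moment at which its call begins. There is no depth.
- workorder.hand_in(): hands the job in, once; it reports no verdict.
The state is a dict: "time": time; "qpos": joint angles; "qvel": joint speeds; "joint_torque": joint torques, N m; "position": TCP position; "eef_rot": TCP orientation; "force": force on the tool from outside, world axes, zero at the start; "moment": the same for the moment, N m; "finger_gap": finger opening in mm.
Only numpy, scipy, OpenCV 4.12 (cv2) and the standard library are available. Lean on these libraries where they do the work, as an engineer would, in place of code of your own. Each camera call takes 0.05 s, during which the arm holds its last target. There are 200 camera calls.

## Working session

There is one attempt and no reset: what is moved stays moved. The work goes in short steps, Python scripts to look and compute and a shell command to move; the robot and the scene stay as the last step left them, time stands still between calls to the robot, and variables do not carry over. Pictures are saved under pics/ and viewed, about 12 in all and at most 16, crops included, and the job is handed in when it is done.

```bash
ls; mkdir -p pics
python3 - <<'E'
from workcell import status, cams
import cv2
print(status.observe())
for n in("side","top"):
    d=cams.get_image(n); cv2.imwrite(f"pics/{n}0.png",cv2.cvtColor(d["image"],cv2.COLOR_RGB2BGR))
    print(n,{k:v for k,v in d.items() if k!="image"})
E
```

```text
pics
{'time': 0.0, 'qpos': array([ 1.26241927e+00,  3.51222568e-01,  1.65241703e+00, -2.93149601e-05,
        1.13909782e+00, -8.46183441e-02]), 'qvel': array([-1.23186243e-03,  1.10950324e-03, -9.33788115e-04, -3.38424134e-04,
       -5.32124994e-04, -1.88517196e-05]), 'joint_torque': array([ 2.48677927e-03, -4.97318852e+01, -2.85256380e+01,  7.00392039e-02,
        2.55564123e-02, -1.42002386e-04]), 'position': array([121.93104855, 535.96399655, 218.11159934]), 'eef_rot': array([ 0.55236294, -0.44128692,  0.5530256 ,  0.44082165]), 'force': array([-0.38889009, -0.37375153,  0.07954209]), 'moment': array([ 0.05650653, -0.0016893 ,  0.0564612 ]), 'finger_gap': 92.85076782734286}
side {'fx': 522.0249394703702, 'fy': 522.0249394703702, 'cx': 281.95392611269006, 'cy': 207.76371600154295, 'xyz': array([1252.43917652, -345.29702108, 1284.89327152]), 'rotation': array([-0.24528793,  0.8140001 ,  0.50441496, -0.15100733])}
top {'fx': 531.1513476111096, 'fy': 531.1513476111096, 'cx': 281.13237010790925, 'cy': 210.29750004525812, 'xyz': array([ 280.12248725,    7.27661665, 1358.36639228]), 'rotation': array([-0.07765478,  0.71104934, -0.69495064,  0.07363545])}
```

View pics/side0.png

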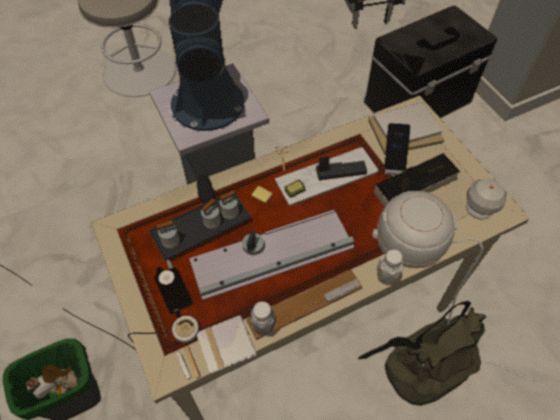

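View pics/top0.png

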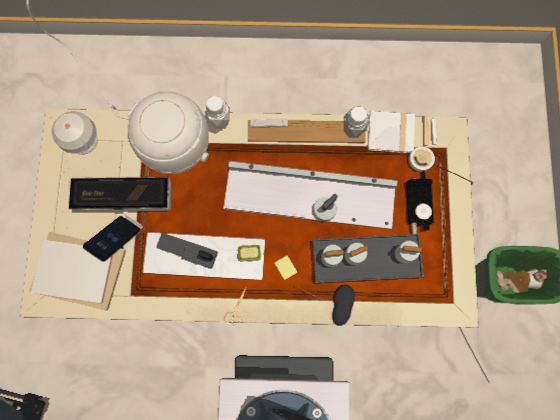

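```bash
cat > h.py <<'E'
import numpy as np, cv2
from scipy.spatial.transform import Rotation as R
from workcell import status, cams
def rot(q): return R.from_quat([q[1],q[2],q[3],q[0]])
def img(n,save=None):
    d=cams.get_image(n)
    if save: cv2.imwrite(save,d["image"][:,:,::-1])
    return d
def ray(d,uv,z):
    uv=np.atleast_2d(uv).astype(float)
    v=np.c_[(uv[:,0]-d["cx"])/d["fx"],(uv[:,1]-d["cy"])/d["fy"],np.ones(len(uv))]
    w=rot(d["rotation"]).apply(v); o=d["xyz"]
    return o+w*((z-o[2])/w[:,2])[:,None]
def proj(d,p):
    c=rot(d["rotation"]).inv().apply(np.atleast_2d(p)-d["xyz"])
    return np.c_[c[:,0]/c[:,2]*d["fx"]+d["cx"],c[:,1]/c[:,2]*d["fy"]+d["cy"]]
def state(): 
    s=status.observe(); M=rot(s["eef_rot"]).as_matrix()
    return s,np.array(s["position"]),M
def go(p,yaw=None):
    """units of row to reach world TCP p, with jaw axis (tool z) heading yaw rad (mod pi)"""
    s,t,M=state(); d=M.T@(np.array(p)-t)/25; a=0
    if yaw is not None:
        cur=np.arctan2(M[1,2],M[0,2]); dy=(yaw-cur+np.pi/2)%np.pi-np.pi/2
        a=-np.degrees(dy)/6   # tool x points down
        print("j6",s["qpos"][5],"dyaw",dy, "cur",cur)
    print("row",np.round(np.r_[d,a],2))
def rep():
    s,t,M=state(); print("t",round(s["time"],2),"tcp",t.round(1),"down",M[:,0].round(3),"jaw yaw",round(np.arctan2(M[1,2],M[0,2]),3),"F",np.round(s["force"],1),"M",np.round(s["moment"],2),"gap",round(s["finger_gap"],1),"q",np.round(s["qpos"],2))
def crop(d,box,k,fn):
    x0,y0,x1,y1=box; c=cv2.resize(d["image"][y0:y1,x0:x1,::-1],None,fx=k,fy=k,interpolation=cv2.INTER_CUBIC); cv2.imwrite(fn,c)
E
python3 - <<'E'
from h import *
d=img("top"); s=img("side")
crop(d,(135,140,455,310),2.5,"pics/topc.png")
crop(s,(120,130,390,310),2.9,"pics/sidec.png")
rep(); print(ray(d,[[280,410],[325,208],[228,165],[398,180]],8).round(0))
np.save("d0.npy",d,allow_pickle=True)
E
```

```text
t 0.2 tcp [122.  536.1 218.3] down [-0.    -0.001 -1.   ] jaw yaw 1.347 F [ 0.2 -0.  -1.3] M [-0.01 -0.04 -0.02] gap 92.6 q [ 1.26  0.35  1.65 -0.    1.14 -0.08]
[[  83.   10.    8.]
 [ 583.  -96.    8.]
 [ 694.  162.    8.]
 [ 663. -287.    8.]]
```

View pics/topc.png

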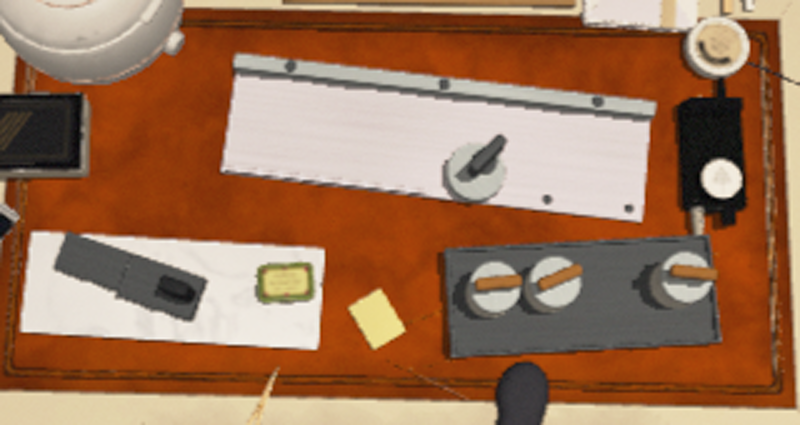

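View pics/sidec.png

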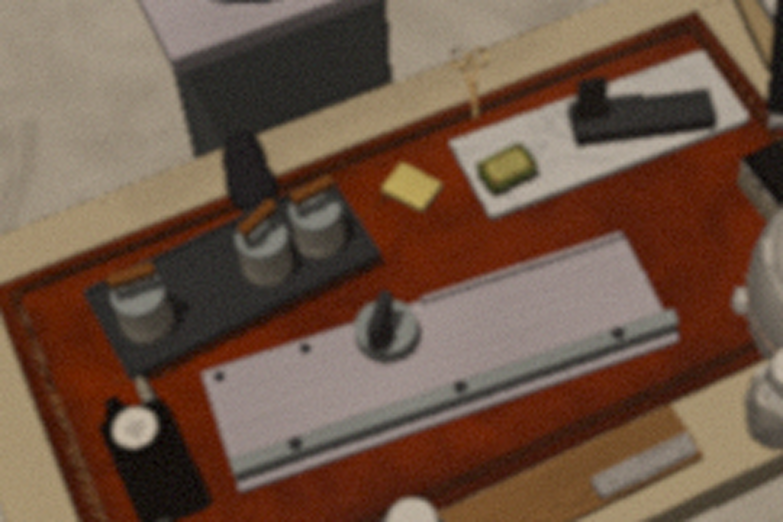

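Run:
```python
from h import *
d=img("top")
im=np.mean([img("top")["image"].astype(float) for _ in range(4)],axis=0)
for u,a,b in((250,155,222),(290,158,222),(375,170,235)):
    print(u); 
    for v in range(a,b):
        print(v,im[v,u-2:u+3].mean(0).astype(int),end="; ")
    print()
```

```text
250
155 [137  53  10]; 156 [140  55  10]; 157 [143  56  10]; 158 [145  57  10]; 159 [146  57  10]; 160 [148  58  10]; 161 [148  57  10]; 162 [149  62  10]; 163 [143  89  65]; 164 [135 132 124]; 165 [111 110 106]; 166 [102 101  97]; 167 [110 110 105]; 168 [132 131 125]; 169 [123 122 116]; 170 [87 87 83]; 171 [124 118 114]; 172 [204 191 186]; 173 [223 211 205]; 174 [225 213 208]; 175 [224 212 207]; 176 [223 211 205]; 177 [224 213 207]; 178 [224 213 207]; 179 [223 211 205]; 180 [223 212 206]; 181 [224 212 207]; 182 [222 210 205]; 183 [223 212 207]; 184 [224 212 207]; 185 [223 212 207]; 186 [223 212 207]; 187 [223 212 206]; 188 [223 212 206]; 189 [223 212 207]; 190 [224 213 207]; 191 [224 213 207]; 192 [223 212 206]; 193 [221 210 204]; 194 [222 210 205]; 195 [224 213 207]; 196 [224 213 208]; 197 [223 212 206]; 198 [223 211 206]; 199 [222 210 204]; 200 [222 211 205]; 201 [223 212 206]; 202 [222 210 204]; 203 [222 210 204]; 204 [224 212 207]; 205 [226 214 211]; 206 [224 213 207]; 207 [222 209 204]; 208 [222 210 205]; 209 [217 203 198]; 210 [219 207 202]; 211 [122 111 108]; 212 [122  89  78
[... 1922 characters left out ...]
8 [226 214 210]; 199 [226 214 211]; 200 [224 213 208]; 201 [223 212 206]; 202 [225 214 209]; 203 [227 216 212]; 204 [228 217 213]; 205 [229 218 214]; 206 [227 217 212]; 207 [226 215 211]; 208 [226 215 210]; 209 [227 216 212]; 210 [229 218 214]; 211 [228 217 213]; 212 [228 216 213]; 213 [227 216 213]; 214 [227 216 212]; 215 [227 215 212]; 216 [226 216 211]; 217 [227 217 213]; 218 [229 218 214]; 219 [228 218 213]; 220 [228 218 214]; 221 [228 217 213]; 222 [228 217 213]; 223 [229 218 214]; 224 [229 218 214]; 225 [227 216 211]; 226 [211 192 186]; 227 [138  77  44]; 228 [169  67  10]; 229 [169  67  10]; 230 [169  67  10]; 231 [169  67  10]; 232 [170  68  10]; 233 [169  67  10]; 234 [167  66  10];
```

```bash
cat > lane.py <<'E'
from h import *
def cross(p,lo,hi,thr,rise):
    for i in range(lo,hi):
        a,b=p[i],p[i+1]
        if (rise and a<thr<=b) or (not rise and a>=thr>b): return i+(a-thr)/(a-b)
    return np.nan
def fit(P):  # robust line, returns point,dir
    P=P[~np.isnan(P).any(1)]
    l=cv2.fitLine(P[:,:2].astype(np.float32),cv2.DIST_HUBER,0,.01,.01).ravel(); return l[2:],l[:2]
def measure():
    d=img("top"); im=d["image"].astype(float); g=im[:,:,2]  # blue: orange=10, plate=207
    bot=[];top=[];out=[]
    for u in range(240,392):
        c=g[:,u]; v0=int(176+(u-290)*.125)
        b=cross(c,v0-5,v0+5,150,True); bot.append((u,b))
        if not 240<u<0: top.append((u,cross(c,v0-4,v0+1,128,False)))
        if u>348: out.append((u,cross(c,215,235,110,False)))
    L=[];Rr=[]
    for v in range(180,200): L.append((cross(g[v],215,240,110,True),v))
    for v in range(195,218): Rr.append((cross(g[v],380,410,110,False),v))
    B,T,O=[ray(d,np.array(x),z) for x,z in((bot,8),(top,32),(out,8))]
    L,Rr=ray(d,np.array(L),8),ray(d,np.array(Rr),8)
    return d,B,T,O,L,Rr
if __name__=="__main__":
    d,B,T,O,L,Rr=measure()
    for n,x in zip("BTOLR",(B,T,O,L,Rr)):
        p,v=fit(x); print(n,p.round(1),"ang",round(float(np.degrees(np.arctan2(v[1],v[0]))),2))
    pb,v=fit(B); v=v*np.sign(v[1]); ex=np.array([v[1],-v[0]])
    off=lambda x:np.dot(fit(x)[0]-pb,ex)
    print("fenceTop off",off(T),"outer off",off(O)," fence lane x",-75-off(O))
    yl,yr=[np.median((x[:,:2]-pb)@v) for x in(L,Rr)]; print("len",yl-yr)
    fx=-75-off(O); o=pb+v*(yl+yr)/2-ex*fx
    print("lane origin",o.round(1),"yaw",np.arctan2(v[1],v[0])-np.pi/2, "fx",fx)
    # disc
    hsv=cv2.cvtColor(d["image"],cv2.COLOR_RGB2HSV); im=d["image"].astype(int)
    print(im[195:222,310:340].sum(2)//3)
E
python3 lane.py
```

```text
B [659.7 -67. ] ang 84.44
T [663.  -43.4] ang 84.39
O [ 539.6 -193.2] ang 84.32
L [626.6 165.6] ang -5.3
R [ 592.1 -273.5] ang -5.97
fenceTop off 0.9434049 outer off -107.32732  fence lane x 32.327316
len 440.36990020877306
lane origin [628.3 -55.8] yaw -0.096969604 fx 32.327316
[[217 218 216 218 218 217 217 218 218 218 218 219 218 218 219 220 219 219
  219 218 216 198 138  78  83  85 100 161 214 219]
 [217 217 218 218 218 219 218 218 218 218 219 217 215 214 217 216 216 216
  217 217 198 139  80  83  85  88  88 137 202 219]
 [216 217 216 216 216 216 217 218 217 218 216 209 191 201 202 203 202 202
  207 196 139  82  83  84  88  84  97 168 220 221]
 [219 218 219 219 218 218 217 214 211 207 202 204 194 190 193 192 191 186
  166 123  80  83  85  91  86  71 128 203 219 219]
 [216 218 217 217 217 217 218 207 191 195 192 193 191 190 191 188 180 149
   72  79  84  88  89  85  71  62 154 219 219 220]
 [218 217 216 217 217 211 202 196 191 191 191 192 191 193 190 164 107  64
   79  85  85  89  87  73  64 116 184 217 217 218]
 [218 217 218 219 219 199 161 195 192 192 193 193 194 186 160 106  64 
[... 1855 characters left out ...]
192 192 193 191 194 195
  196 194 194 193 188 172 187 220 221 222 222 223]
 [223 224 223 204 140 112  99  93 125 168 187 191 192 193 193 191 191 193
  195 196 190 182 154 149 205 218 217 219 219 219]
 [216 216 218 218 200 138 115  98  89 103 148 179 181 187 190 188 190 186
  183 184 167 140 151 196 221 222 221 220 219 218]
 [106 126 140 162 184 171 111 109  99  91  87  91 120 152 163 165 166 156
  131 119 138 194 220 220 222 222 221 222 221 221]
 [ 65  49  50  57  57  61  77  80  82  86  89  83  81  82  84  84  85  88
  103 134 186 218 220 220 220 220 220 220 221 220]
 [ 72  70  67  65  67  67  68  62  50  50  48  48  54  58  64  73  78  98
  127 142 159 181 198 201 202 207 210 214 214 216]]
```

```bash
cat > see.py <<'E'
from lane import *
LO=np.array([628.3,-55.8]); LY=-0.097; FX=32.8
RL=np.array([[np.cos(LY),-np.sin(LY)],[np.sin(LY),np.cos(LY)]])
def l2w(p): return LO+RL@np.array(p,float)
def w2l(p): return RL.T@(np.array(p)-LO)
def pca(d,m,z):
    v,u=np.nonzero(m); P=ray(d,np.c_[u,v],z)[:,:2]; c=P.mean(0)
    w,V=np.linalg.eigh(np.cov((P-c).T)); a=V[:,1]; return c,np.arctan2(a[1],a[0]),2*np.sqrt(3*w[::-1]),len(u)
def big(m,n):
    k,lab,st,ce=cv2.connectedComponentsWithStats(m.astype(np.uint8)); o=[i for i in range(1,k) if st[i,4]>=n]
    return [lab==i for i in o]
def win(m,b):
    o=np.zeros_like(m); o[b[1]:b[3],b[0]:b[2]]=m[b[1]:b[3],b[0]:b[2]]; return o
def wing(d):
    g=d["image"].mean(2); m=win((g>76)&(g<94),(305,180,355,215)); m=big(cv2.morphologyEx(m.astype(np.uint8),cv2.MORPH_OPEN,np.ones((2,2))),25)
    for x in m:
        c,a,s,n=pca(d,x,80); print("wing ctr",c.round(1),"lane",w2l(c).round(1),"ax",round(a,3),"ext",s.round(0),n,"q",round((np.pi-a+LY)%np.pi,3))
def cans(d,box=(130,140,440,290),z=108,show=True):
    i=d["image"].astype(int); r,g,b=i[...,0],i[...,1],i[...,2]
    m=win((b>25)&(r-b>60)&(r-g>35)&(r>90),box); out=[]
    for x in big(m,25):
        c,a,s,n=pca(d,x,z); out.append((c,a)); print("bar",c.round(1),"ax",round(a,3),"ext",s.round(0),n,"lane",w2l(c).round(1))
    return out
def gauge(d,box=(140,230,268,290),z=32):
    g=d["image"].mean(2); m=win(g<100,box); k=big(m,200)
    for x in k:
        cs,_=cv2.findContours(x.astype(np.uint8),cv2.RETR_EXTERNAL,cv2.CHAIN_APPROX_NONE); 
        r=cv2.minAreaRect(np.float32(ray(d,cs[0].reshape(-1,2),z)[:,:2])); print("gauge rect",np.round(r[0],1),np.round(r[1],1),round(r[2],1))
    h=win(g<45,box)
    for x in big(h,15): c,a,s,n=pca(d,x,85); print("handle",c.round(1),round(a,3),s.round(0),n)
if __name__=="__main__":
    d=img("top"); wing(d); cans(d); gauge(d)
    i=d["image"].astype(int); 
    rim=[(313.8,206),(337,207),(325,197),(325,218.8)]
    print("rim",[w2l(p[:2]).round(1) for p in ray(d,rim,30)])
    s=img("side"); print(i[235:272,155:220].mean(2).astype(int)[::2,::2])
E
python3 see.py
```

```text
wing ctr [ 583. -103.] lane [-40.5 -51.4] ax 2.362 ext [40.  9.] 56 q 0.683
bar [732.  -68.7] ax 1.586 ext [281.   4.] 155 lane [104.4  -2.8]
bar [642.8 348.2] ax -2.822 ext [30. 17.] 56 lane [-24.7 403.5]
bar [527.4 351.1] ax 3.06 ext [33. 10.] 34 lane [-139.9  395.2]
bar [ 467.3 -297. ] ax 1.541 ext [44. 13.] 85 lane [-136.9 -255.7]
bar [ 459.7 -168.7] ax 1.999 ext [42. 10.] 78 lane [-156.9 -128.7]
bar [ 453. -110.] ax 1.692 ext [44. 10.] 81 lane [-169.2  -71. ]
gauge rect [439.1 211.8] [148.4 323.2] 1.3
handle [441.1 198.5] 1.166 [38. 18.] 76
rim [array([-44.8, -13.8]), array([-40.3, -73.1]), array([-17.8, -39.9]), array([-74.7, -45.7])]
[[220 219 216  83  81  82  87  94 189 216 224 224 225 227 229 227 231 197
  196 192 156 145 134 133 137 131 114 114  89  79  70  67  68]
 [223 220 187  82  80  80  83  83  85  85 105 193 217 225 226 226 225 224
  224 224 227 226 224 222 224 224 224 225 226 225 227 228 228]
 [220 219 100  83  82  82  82  82  81  83  83  83  85 104 194 218 225 227
  224 225 226 226 225 225 226 226 223 223 221 226 227 227 225]
 [223 207  84  81  81  81  83  83  81  8
[... 1452 characters left out ...]
5 217 230 223]
 [221 224 224 224 224 225 226 226 225 226 226 227 227 228 229 229 229 225
  221 150  96  80  79  81  84  85  86  86  85  83 230 231 229]
 [221 222 224 224 224 225 225 225 225 226 226 227 227 227 228 228 229 225
  223 219 220 228 224 137  74  79  82  86  75 163 227 232 230]
 [223 222 222 225 224 225 224 225 226 226 226 227 227 227 229 229 229 224
  221 217 220 230 228 228 220 149 125  75  73 205 228 230 224]
 [223 223 221 224 225 225 225 225 224 224 227 227 227 227 228 229 229 220
  215 218 219 230 229 230 225 220 230 228 224 221 224 229 224]
 [223 222 221 221 223 224 223 223 218 219 218 224 227 228 228 229 229 227
  220 218 220 230 231 231 229 220 229 226 225 222 221 229 225]]
```

Run:
```python
from see import *
c=l2w((-37.5,-50)); print(c); go([*c,150],1.474-.683)
```

```text
[ 586.1338825 -101.9331609]
j6 -0.08459854065011514 dyaw -0.5559974506043541 cur 1.346997450604354
row [  2.74 -23.77 -20.77   5.31]
```

```bash
python3 -m creep '[[0,-1.5,-1.3,0.5],[0,-3,-2.6,1],[0,-4.5,-3.9,1.5],[0,-6,-5.2,2],[0,-7.5,-6.5,2.5],[0,-9,-7.8,3],[0,-10.5,-9.1,3],[0,-11.9,-10.4,3]]' 0.5
python3 - <<'E'
from see import *
rep(); c=l2w((-37.5,-50)); go([*c,150],1.474-.683)
E
```

```text
time: 1.4
position: [355.4, 215.0, 219.0]
eef_rot: [0.615, -0.349, 0.615, 0.349]
force: [1.7, 0.4, 0.1]
finger_gap: 46.7
t 1.4 tcp [355.4 215.  219. ] down [ 0.001  0.    -1.   ] jaw yaw 1.033 F [1.7 0.4 0.1] M [0.03 0.01 0.  ] gap 46.7 q [ 0.43  0.1   1.97  0.    1.07 -0.6 ]
j6 -0.6009271088076964 dyaw -0.24168110213536487 cur 1.0326811021353648
row [  2.76 -14.42  -6.16   2.31]
```

```bash
python3 -m creep '[[0,-1.8,-0.8,0.5],[0.4,-3.6,-1.6,1],[0.8,-5.4,-2.4,1.5],[1.2,-7.2,-3.2,2],[1.6,-9,-4,2.3],[2,-10.8,-4.8,2.3],[2.4,-12.6,-5.6,2.3],[2.7,-14.4,-6.2,2.3]]' 0.4; python3 -m creep '[[0,0,0,0],[0,0,0,0]]'
python3 - <<'E'
from see import *
rep(); c=l2w((-37.5,-50)); go([*c,45],1.474-.683)
img("top","pics/t2.png"); s=img("side"); crop(s,(180,130,320,270),4,"pics/s2.png")
E
```

```text
time: 2.2
position: [584.8, -102.9, 150.5]
eef_rot: [0.652, -0.272, 0.653, 0.273]
force: [0.9, 0.3, 1.2]
finger_gap: 37.3
time: 2.4
position: [584.0, -101.3, 150.5]
eef_rot: [0.652, -0.272, 0.653, 0.273]
force: [-0.3, 1.3, -0.7]
finger_gap: 37.2
t 2.4 tcp [ 584.  -101.3  150.5] down [-0.001  0.    -1.   ] jaw yaw 0.791 F [-0.3  1.3 -0.7] M [-0.02  0.02 -0.02] gap 37.2 q [-0.25  0.5   1.6   0.    1.04 -1.04]
j6 -1.0410574113931288 dyaw 0.0003757081299642362 cur 0.7906242918700357
row [ 4.22 -0.08  0.05 -0.  ]
```

View pics/s2.png

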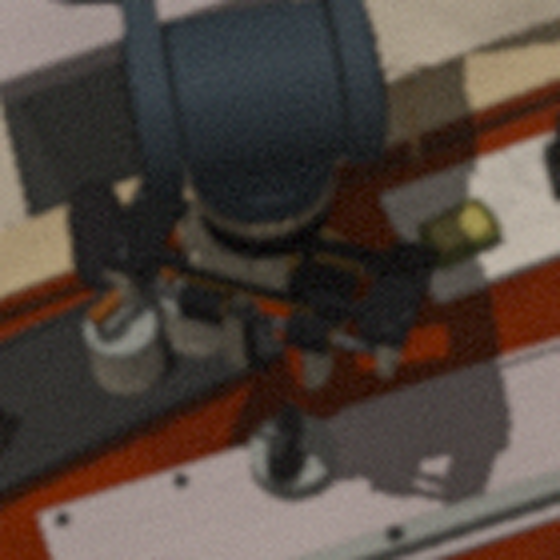

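```bash
python3 -m creep '[[1,-0.1,0.05,0],[2,-0.1,0.05,0],[3,-0.1,0.05,0],[4,-0.1,0.05,0],[4.2,-0.1,0.05,0],[4.2,-0.1,0.05,0]]' 0.4;  python3 -m creep '[[0,0,0,0],[0,0,0,0],[0,0,0,0],[0,0,0,0],[0,0,0,0]]' 0; python3 -m creep '[[0,0,0,0.7],[0,0,0,1.4],[0,0,0,2.1],[0,0,0,2.1]]'
python3 - <<'E'
from see import *
rep()
E
```

```text
time: 3.1
position: [586.5, -100.9, 46.4]
eef_rot: [0.652, -0.273, 0.652, 0.273]
force: [-0.5, -0.1, 0.4]
finger_gap: 37.0
time: 3.6
position: [585.6, -103.4, 47.1]
eef_rot: [0.651, -0.274, 0.653, 0.273]
force: [-11.1, -11.7, 10.6]
finger_gap: 11.9
time: 4.0
position: [585.6, -103.4, 47.1]
eef_rot: [0.677, -0.2, 0.68, 0.199]
force: [-11.5, -11.2, 10.3]
finger_gap: 11.9
t 4.0 tcp [ 585.6 -103.4   47.1] down [-0.003 -0.002 -1.   ] jaw yaw 0.571 F [-11.5 -11.2  10.3] M [-1.9   1.98  0.59] gap 11.9 q [-0.25  0.65  1.65 -0.    0.84 -0.82]
```

```bash
python3 -m creep '[[0,0,0,0.7],[0,0,0,1.4],[0,0,0,2.1],[0,0,0,2.8],[0,0,0,3.5],[0,0,0,4.2],[0,0,0,4.7],[0,0,0,4.7]]'
python3 - <<'E'
from see import *
rep()
E
python3 -m creep '[[0,0,0,0],[0,0,0,0],[0,0,0,0]]' 0.4;python3 -m creep '[[-1,0,0,0],[-2.5,0,0,0],[-4.2,0,0,0],[-6,0,0,0],[-6,-2,0,0],[-6,-4,0,0],[-6,-6,0,0],[-6,-8,0,0]]';python3 - <<'E'
from see import *
rep();  d=img("top"); s=img("side"); crop(d,(220,150,440,280),3.6,"pics/t3.png"); wing(d);
E
```

```text
time: 4.8
position: [585.5, -103.4, 47.0]
eef_rot: [0.706, -0.029, 0.708, 0.027]
force: [-11.7, -10.7, 10.2]
finger_gap: 12.1
t 4.8 tcp [ 585.5 -103.4   47. ] down [-0.003 -0.002 -1.   ] jaw yaw 0.079 F [-11.7 -10.7  10.2] M [-1.85  2.06  0.53] gap 12.1 q [-0.25  0.65  1.65 -0.    0.84 -0.33]
time: 5.1
position: [587.0, -101.6, 46.3]
eef_rot: [0.707, -0.028, 0.706, 0.028]
force: [-0.0, -0.0, 0.1]
finger_gap: 31.9
time: 5.9
position: [602.8, -302.8, 196.4]
eef_rot: [0.707, -0.028, 0.706, 0.028]
force: [0.4, 1.2, -0.8]
finger_gap: 37.1
t 5.9 tcp [ 602.8 -302.8  196.4] down [ 0. -0. -1.] jaw yaw 0.08 F [ 0.4  1.2 -0.8] M [-0.03 -0.01  0.04] gap 37.1 q [-0.53  0.6   1.32  0.    1.22 -0.61]
```

View pics/t3.png

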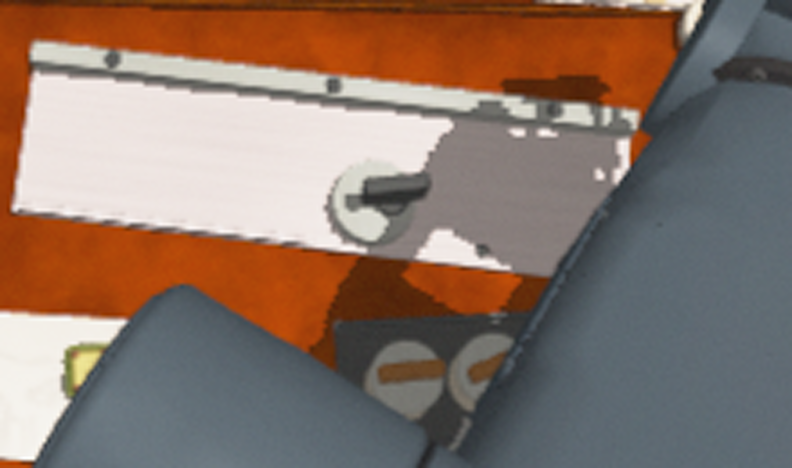

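```bash
cat >> see.py <<'E'
def gauge(d,box=(140,230,268,290),z=32):
    i=d["image"].astype(int); g=i.mean(2); neutral=(i.max(2)-i.min(2)<25)
    for x in big(win((g<120)&neutral,box),200):
        cs,_=cv2.findContours(x.astype(np.uint8),cv2.RETR_EXTERNAL,cv2.CHAIN_APPROX_NONE)
        c=max(cs,key=len).reshape(-1,2); r=cv2.minAreaRect(np.float32(ray(d,c,z)[:,:2])); print("gauge rect",np.round(r[0],1),np.round(r[1],1),round(r[2],1),"px",c.min(0),c.max(0))
        print(" corners",cv2.boxPoints(r).round(1).tolist())
    for x in big(win((g<60)&neutral,box),15): c,a,s,n=pca(d,x,80); print("handle",c.round(1),round(a,3),s.round(0),n)
    return
E
sed -i 's/^if __name__=="__main__":/def main():/' see.py
python3 - <<'E'
from see import *
d=np.load("d0.npy",allow_pickle=True).item(); gauge(d); rep()
E
```

```text
gauge rect [460.3 254.8] [150.6  45.8] 72.9 px [157 233] [217 267]
 corners [[416.29998779296875, 189.5], [460.1000061035156, 176.0], [504.3999938964844, 320.0], [460.6000061035156, 333.5]]
handle [441.3 200.3] 1.217 [36. 21.] 128
t 6.0 tcp [ 602.3 -306.3  195.6] down [ 0.    -0.001 -1.   ] jaw yaw 0.076 F [-0.4  0.4  0.3] M [-0.07  0.07  0.01] gap 37.0 q [-0.54  0.6   1.32 -0.    1.22 -0.61]
```

Run:
```python
from see import *
go([443,200,170],-0.298)
```

```text
j6 -0.6142455037533328 dyaw -0.3735764201013261 cur 0.07557642010132598
row [ 1.   20.68 -4.82  3.57]
```

```bash
python3 -m creep '[[0,1.8,-0.4,0.5],[0,3.6,-0.8,1],[0,5.4,-1.3,1.5],[0,7.2,-1.7,2],[0,9,-2.1,2.5],[0,10.8,-2.5,3],[0,12.6,-2.9,3.5],[0,14.4,-3.3,3.6]]' 0.45 >/dev/null
python3 - <<'E'
from see import *
go([443,200,170],-0.298)
E
```

```text
j6 0.3124185942974795 dyaw 0.0005811836164599793 cur -0.2985811836164599
row [ 1.05  5.04 -3.55 -0.01]
```

```bash
python3 - <<'E'
from see import *
d=img("top","pics/t4.png"); gauge(d); wing(d)
E
python3 -m creep '[[0.2,1.3,-0.9,0],[0.5,2.6,-1.8,0],[0.8,3.9,-2.7,0],[1,5,-3.5,0],[1,5,-3.5,0],[1,5,-3.5,0]]' 0.45
python3 - <<'E'
from see import *
s=img("side"); crop(s,(240,110,400,230),4,"pics/s4.png"); rep(); go([443,200,51],-0.298)
# predicted handle top corners in side view crop
p=proj(s,[[443,200,88],[443,200,170]]); print((p-[240,110])*4)
E
```

```text
gauge rect [439.6 189.3] [148.4 278.1] 1.3 px [157 230] [267 289]
 corners [[362.20001220703125, 326.6000061035156], [368.6000061035156, 48.599998474121094], [516.9000244140625, 52.0], [510.5, 330.0]]
handle [473.4 129.1] 1.914 [66. 18.] 128
handle [479.   63.1] 1.445 [29.  6.] 22
handle [441.9 203. ] 0.876 [43. 39.] 284
time: 7.45
position: [444.3, 197.0, 171.1]
eef_rot: [0.699, 0.104, 0.699, -0.104]
force: [-1.0, 0.4, -0.4]
finger_gap: 41.8
t 7.5 tcp [444.7 196.3 171.3] down [ 0. -0. -1.] jaw yaw -0.296 F [ 0.6 -0.7  0.5] M [-0.1   0.11  0.02] gap 41.7 q [ 0.32  0.29  1.86 -0.    0.98  0.62]
j6 0.6163088438018315 dyaw -0.0016745465686969219 cur -0.296325453431303
row [ 4.81  0.12 -0.11  0.02]
[[339.02002005 191.21436577]
 [347.20761222 117.35028389]]
```

View pics/s4.png

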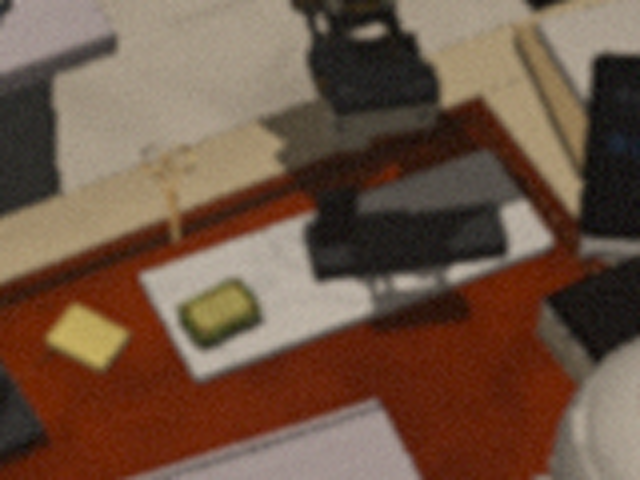

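Run:
```python
from see import *
s=img("side")
p=proj(s,[[584,-101.3,150.5],[584,-101.3,80]]); print((p-[180,130])*4)
j=np.array([np.cos(-.296),np.sin(-.296),0]); c=np.array([444.7,196.3,171.3])
print((proj(s,[c,c+j*21,c-j*21,c+j*38,c-j*38])-[240,110])*4)
M=s["image"]; print(M[133:150,318:352].mean(2).astype(int))
```

```text
[[280.92817035 367.22186711]
 [286.1065268  423.07247695]]
[[343.90716617 119.56988026]
 [350.28589335 142.31957108]
 [337.6273972   97.17312325]
 [355.52371921 161.00024444]
 [332.61468458  79.29531485]]
[[ 99  54  40  39  34  30  34  36  39  32  30  27  34  31  35  37  33  34
   35  34  32  31  29  36  35  35  31  34  29  23  39  63 109 139]
 [ 96  72  51  44  36  34  32  37  31  33  34  38  38  33  30  36  30  31
   33  33  29  31  31  36  28  35  24  30  24  24  39  64 115 136]
 [ 86  73  59  54  46  34  34  31  34  30  38  33  37  31  29  18  27  28
   25  22  22  22  22  24  27  31  22  29  30  31  46  78 111 128]
 [ 74  74  67  53  48  27  26  30  40  25  25  23  26  30  27  28  29  23
   27  27  30  32  29  43  34  37  41  45  46  55  58  75  96 112]
 [ 65  68  69  64  52  38  28  32  26  32  24  30  38  30  37  38  39  41
   46  42  46  49  53  55  56  57  52  56  56  59  57  58  66  68]
 [ 66  71  71  68  61  47  41  34  35  39  44  45  46  50  52  55  50  53
   58  55  60  63  66  65  63  60  57  46  50  56  54  46  29  34]
 [ 68  68  68  69  65  64  58  52  55  58  58  57
[... 802 characters left out ...]
  64  73  68  72  66  65  63  69  66  65  69  63  58  47  28  36  27
   26  28  25  27  17  20  22  20  31  20  28  32  28  24  25  23]
 [ 67  68  67  67  64  62  68  62  65  61  64  60  63  53  32  31  24  30
   28  26  17  20  25  28  27  30  23  23  29  26  23  26  32  24]
 [ 63  68  71  67  58  57  53  51  54  53  54  51  45  39  38  15  28  24
   26  23  24  26  26  27  22  30  27  28  29  24  30  18  33  24]
 [ 61  67  59  56  51  45  39  43  44  37  32  40  29  28  26  26  27  25
   21  27  28  25  33  26  22  25  29  34  25  29  28  30  23  30]
 [ 57  53  50  41  39  31  30  26  33  27  29  26  29  27  23  26  30  21
   29  26  29  26  22  26  34  29  25  25  27  30  22  30  24  29]]
```

```bash
python3 -m creep '[[1,0.1,-0.1,0],[2,0.1,-0.1,0],[3,0.1,-0.1,0],[4,0.1,-0.1,0],[4.5,0.1,-0.1,0],[4.8,0.1,-0.1,0],[4.8,0.1,-0.1,0]]' 0.45;  python3 -m creep '[[0,0,0,0],[0,0,0,0],[0,0,0,0],[0,0,0,0],[0,0,0,0]]' 0; python3 -m creep '[[-0.5,0,0,0],[-1,0,0,0],[-2,0,0,0],[-3,0,0,0],[-4,0,0,0],[-4,0,0,0]]'
python3 - <<'E'
from see import *
rep(); s=img("side"); crop(s,(240,110,400,230),4,"pics/s5.png")
E
```

```text
time: 8.25
position: [443.2, 199.1, 51.0]
eef_rot: [0.699, 0.105, 0.699, -0.105]
force: [-0.1, -0.1, -0.7]
finger_gap: 41.5
time: 8.75
position: [443.3, 199.5, 51.5]
eef_rot: [0.7, 0.105, 0.699, -0.105]
force: [-0.8, 0.0, 2.5]
finger_gap: 13.8
time: 9.35
position: [444.6, 200.0, 154.8]
eef_rot: [0.701, 0.106, 0.697, -0.104]
force: [-0.5, -0.9, -1.4]
finger_gap: 14.0
t 9.35 tcp [444.6 200.  154.8] down [ 0.006  0.002 -1.   ] jaw yaw -0.297 F [-0.5 -0.9 -1.4] M [-0.08  0.13 -0.01] gap 14.0 q [ 0.33  0.32  1.88 -0.    0.94  0.62]
```

View pics/s5.png

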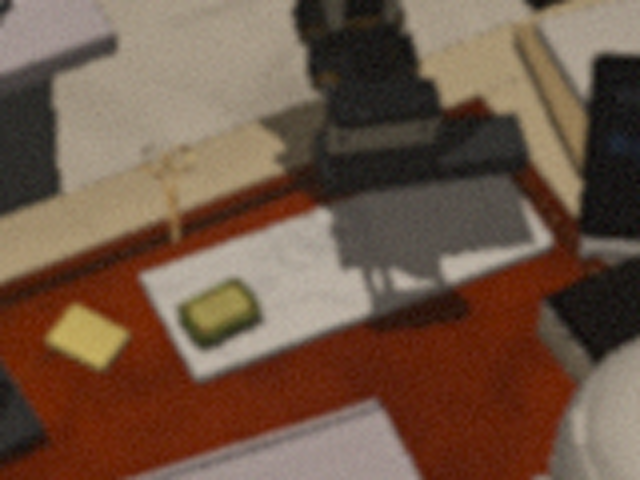

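Run:
```python
from see import *
print(l2w((5,-212)));go([*l2w((5,-212)),180],-0.097)
```

```text
[ 612.74472855 -267.28766756]
j6 0.6242753342865225 dyaw 0.20001466629971065 cur -0.2970146662997106
row [ -1.08 -15.88  11.93  -1.91]
```

```bash
python3 -m creep '[[-0.6,-0.8,0.6,-0.2],[-1,-1.8,1.3,-0.4],[-1,-2.8,2.1,-0.6],[-1,-3.8,2.9,-0.9],[-1,-4.8,3.6,-1.2],[-1,-5.8,4.4,-1.5],[-1,-6.8,5.1,-1.9],[-1,-7.9,5.9,-1.9]]' >/dev/null
python3 - <<'E'
from see import *
rep();go([*l2w((5,-212)),180],-0.097)
E
```

```text
t 10.2 tcp [525.8 -33.6 175. ] down [-0.002  0.    -1.   ] jaw yaw -0.097 F [ 0.1  0.6 -1.3] M [-0.14  0.05 -0.01] gap 13.8 q [-0.15  0.36  1.76  0.    1.03 -0.06]
j6 -0.055710743628789874 dyaw -0.0004835482453287021 cur -0.09651645175467119
row [-0.21 -8.97  4.36  0.  ]
```

```bash
python3 -m creep '[[-0.2,-1.2,0.6,0],[-0.2,-2.5,1.2,0],[-0.2,-3.8,1.8,0],[-0.2,-5.1,2.5,0],[-0.2,-6.4,3.1,0],[-0.2,-7.7,3.7,0],[-0.2,-9,4.35,0],[-0.2,-9,4.35,0]]' >/dev/null; python3 -m creep '[[1,0,0,0],[2,0,0,0],[3,0,0,0],[4,0,0,0],[4,0,0,0]]'
python3 - <<'E'
from see import *
rep();go([*l2w((5,-212)),49.5],-0.097)
d=img("top"); s=img("side"); crop(s,(150,200,330,320),4,"pics/s6.png")
E
```

```text
time: 11.5
position: [610.0, -265.4, 76.8]
eef_rot: [0.704, 0.036, 0.709, -0.033]
force: [-1.5, 0.2, -1.4]
finger_gap: 13.6
t 11.5 tcp [ 610.  -265.4   76.8] down [-0.007  0.004 -1.   ] jaw yaw -0.098 F [-1.5  0.2 -1.4] M [-0.17  0.09  0.  ] gap 13.6 q [-0.48  0.72  1.43  0.    1.   -0.38]
j6 -0.3825318729732043 dyaw 0.0007397266015496395 cur -0.09773972660154955
row [ 1.09 -0.07  0.12 -0.01]
```

View pics/s6.png

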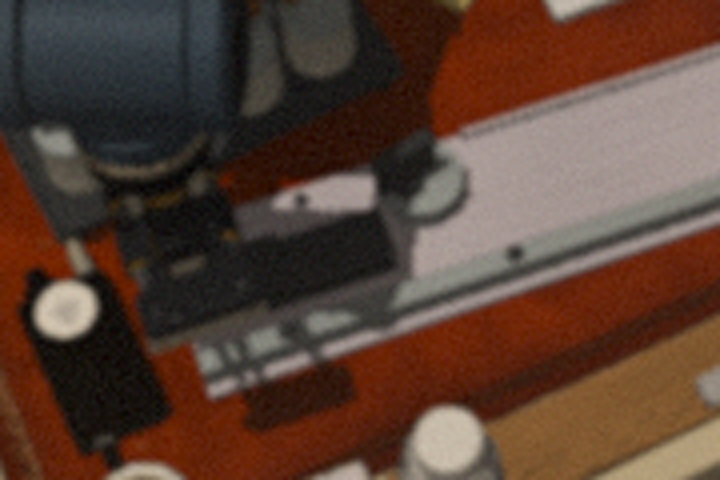

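```bash
python3 -m creep '[[0.4,0,0.05,0],[0.8,0,0.1,0],[1,0,0.1,0],[1.05,0,0.1,0],[1.05,0,0.1,0]]'
python3 - <<'E'
from see import *
rep();print(w2l(state()[1][:2]))
E
```

```text
time: 12.1
position: [614.9, -267.4, 54.8]
eef_rot: [0.706, 0.035, 0.706, -0.035]
force: [-0.0, 0.8, -2.0]
finger_gap: 13.9
t 12.1 tcp [ 614.9 -267.4   54.8] down [-0.  0. -1.] jaw yaw -0.098 F [-0.   0.8 -2. ] M [-0.14  0.08  0.02] gap 13.9 q [-0.48  0.75  1.43 -0.    0.97 -0.38]
[   7.16190563 -211.86435275]
```

```bash
python3 -m creep '[[0.1,0,0,0],[0.15,0,0,0],[0.15,0,0,0]]'; python3 -m creep '[[0.06,0,0,0],[0.1,0,0,0],[0.1,0,0,0]]'
python3 - <<'E'
from see import *
rep();print(w2l(state()[1][:2]))
E
```

```text
time: 12.4
position: [614.9, -267.4, 51.1]
eef_rot: [0.706, 0.035, 0.706, -0.035]
force: [-0.1, 0.2, -1.4]
finger_gap: 13.7
time: 12.7
position: [615.0, -267.4, 49.0]
eef_rot: [0.706, 0.035, 0.706, -0.035]
force: [-0.6, -0.0, 2.8]
finger_gap: 13.6
t 12.7 tcp [ 615.  -267.4   49. ] down [ 0. -0. -1.] jaw yaw -0.098 F [-0.6 -0.   2.8] M [0.09 0.39 0.03] gap 13.6 q [-0.48  0.76  1.43  0.    0.96 -0.38]
[   7.28808353 -211.92615104]
```

```bash
for i in 1 2; do python3 -m creep '[[0,0,0.05,0],[0,0,0.05,0]]'|sed -n 2p\;4p; done
python3 - <<'E'
from see import *
rep();print(w2l(state()[1][:2]))
E
```

```text
position: [616.1, -267.6, 49.0]
force: [-3.0, 0.7, 5.1]
position: [617.1, -267.7, 49.0]
force: [-5.2, 0.3, 5.0]
t 13.1 tcp [ 617.1 -267.7   49. ] down [-0.001  0.    -1.   ] jaw yaw -0.098 F [-5.2  0.3  5. ] M [0.1  0.99 0.16] gap 13.7 q [-0.48  0.76  1.42 -0.    0.96 -0.38]
[   9.40594906 -211.99901834]
```

```bash
for i in 1 2; do python3 -m creep '[[0,0,0.03,0],[0,0,0.03,0]]'|sed -n 2p\;4p; done
python3 - <<'E'
from see import *
rep();print(w2l(state()[1][:2]))
E
```

```text
position: [617.2, -267.7, 49.0]
force: [-9.3, 0.8, 9.1]
position: [617.3, -267.7, 49.1]
force: [-13.1, 1.7, 12.5]
t 13.5 tcp [ 617.3 -267.7   49.1] down [-0.004  0.001 -1.   ] jaw yaw -0.098 F [-13.1   1.7  12.5] M [0.2  2.51 0.2 ] gap 13.8 q [-0.48  0.76  1.42 -0.    0.96 -0.38]
[   9.57908642 -211.98102837]
```

```bash
python3 -m creep '[[-0.03,0,-0.07,0],[-0.03,0,-0.07,0]]'|sed -n 2p\;4p; python3 -m creep '[[0,0.2,0,0],[0,0.4,0,0],[0,0.6,0,0],[0,0.8,0,0],[0,1,0,0],[0,1.2,0,0],[0,1.4,0,0],[0,1.4,0,0]]'|sed -n 2p\;4p; python3 -m creep '[[0,0.2,0,0],[0,0.4,0,0],[0,0.6,0,0],[0,0.8,0,0],[0,0.8,0,0]]'|sed -n 2p\;4p;  python3 - <<'E'
from see import *
rep();print(w2l(state()[1][:2]))
E
```

```text
position: [617.1, -267.6, 49.2]
force: [-1.3, 0.0, -1.0]
position: [620.6, -231.8, 49.3]
force: [-1.6, 1.2, -1.7]
position: [622.6, -211.9, 49.3]
force: [-1.8, 2.6, -1.7]
t 15.0 tcp [ 622.6 -211.9   49.3] down [-0.     0.001 -1.   ] jaw yaw -0.098 F [-1.8  2.6 -1.7] M [0.19 0.52 0.12] gap 13.9 q [-0.4   0.74  1.47  0.    0.94 -0.3 ]
[   9.45493613 -155.92093812]
```

```bash
python3 -m creep '[[0,0.2,0,0],[0,0.4,0,0],[0,0.6,0,0],[0,0.8,0,0],[0,1,0,0],[0,1.2,0,0],[0,1.4,0,0],[0,1.4,0,0]]'|sed -n 2p\;4p; python3 -m creep '[[0,0.08,0,0],[0,0.16,0,0],[0,0.16,0,0]]'|sed -n 2p\;4p;python3 -m creep '[[0,0.08,0,0],[0,0.08,0,0]]'|sed -n 2p\;4p;  python3 - <<'E'
from see import *
rep();print(w2l(state()[1][:2]))
E
```

```text
position: [626.0, -177.0, 49.3]
force: [-3.8, 1.6, -1.5]
position: [626.3, -173.9, 49.3]
force: [-3.0, -0.1, -2.0]
position: [626.5, -171.9, 49.4]
force: [-4.3, -0.8, -1.0]
t 16.3 tcp [ 626.5 -171.9   49.4] down [-0.  0. -1.] jaw yaw -0.098 F [-4.3 -0.8 -1. ] M [-0.45  0.98  0.14] gap 13.8 q [-0.34  0.73  1.49  0.    0.92 -0.24]
[   9.49458474 -115.76791769]
```

```bash
for i in 1 2 3; do python3 -m creep '[[0,0.05,0,0],[0,0.05,0,0]]'|sed -n 2p\;4p;done;  python3 - <<'E'
from see import *
rep();print(w2l(state()[1][:2]))
E
```

```text
position: [626.7, -170.7, 49.4]
force: [-3.9, -2.2, -2.5]
position: [626.8, -169.5, 49.3]
force: [-5.0, -1.9, -1.1]
position: [626.8, -168.8, 49.4]
force: [-5.7, -4.4, -2.2]
t 16.9 tcp [ 626.8 -168.8   49.4] down [-0.    -0.001 -1.   ] jaw yaw -0.098 F [-5.7 -4.4 -2.2] M [-1.12  1.16  0.08] gap 14.1 q [-0.33  0.72  1.49 -0.    0.92 -0.24]
[   9.50095899 -112.63249281]
```

```bash
for i in 1 2; do python3 -m creep '[[0,0.04,0,0],[0,0.04,0,0]]'|sed -n 2p\;4p;done;  python3 - <<'E'
from see import *
rep();print(w2l(state()[1][:2]))
s=img("side"); crop(s,(180,190,320,310),4.5,"pics/s7.png")
E
```

```text
position: [626.9, -168.6, 49.6]
force: [-6.3, -9.8, -1.2]
position: [626.9, -168.3, 49.7]
force: [-7.8, -12.8, -0.4]
t 17.3 tcp [ 626.9 -168.3   49.7] down [-0.    -0.003 -1.   ] jaw yaw -0.098 F [ -7.8 -12.8  -0.4] M [-2.5   1.65  0.1 ] gap 14.0 q [-0.33  0.72  1.49 -0.    0.92 -0.23]
[   9.51674617 -112.12406673]
```

View pics/s7.png

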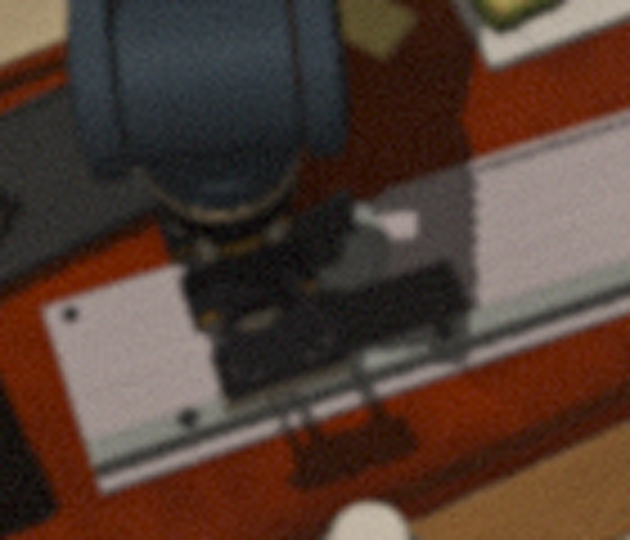

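```bash
python3 -m creep '[[0,-0.3,-0.05,0],[0,-1,-0.08,0],[0,-1.7,-0.08,0],[0,-2.4,-0.08,0],[0,-3.1,-0.08,0],[0,-3.8,-0.08,0],[-0.5,-4,-0.3,0],[-1.2,-4,-0.3,0]]'|sed -n 2p\;4p; python3 -m creep '[[-1,0,0,0],[-2,0,0,0],[-3,0,0,0],[-4,0,0,0],[-4.4,0,0,0],[-4.4,0,0,0]]'|sed -n 2p\;4,5p
python3 - <<'E'
from see import *
rep(); go([443.5,200,180],-0.298)
d=img("top"); cans(d,(300,230,430,280)); wing(d)
E
```

```text
position: [608.7, -265.8, 79.7]
force: [0.5, 0.9, -1.5]
position: [610.6, -264.9, 191.7]
force: [-0.6, -0.4, -1.8]
finger_gap: 13.7
t 18.75 tcp [ 610.6 -264.9  191.7] down [ 0.003 -0.002 -1.   ] jaw yaw -0.098 F [-0.6 -0.4 -1.8] M [-0.16  0.09 -0.03] gap 13.7 q [-0.48  0.59  1.35  0.    1.2  -0.38]
j6 -0.381784512529419 dyaw -0.20047790097642904 cur -0.09752209902357088
row [ 0.42 17.86 -8.46  1.91]
```

```bash
python3 -m creep '[[0,1,-0.5,0.2],[0,2.2,-1.05,0.4],[0,3.4,-1.6,0.6],[0,4.6,-2.2,0.8],[0,5.8,-2.7,1],[0,7,-3.3,1.4],[0,8.2,-3.9,1.7],[0,9.4,-4.4,1.9]]' >/dev/null
python3 - <<'E'
from see import *
rep();go([443.5,200,180],-0.298)
E
```

```text
t 19.6 tcp [521.9 -19.1 188.1] down [-0.002  0.    -1.   ] jaw yaw -0.298 F [-0.1 -0.4 -0.9] M [-0.21  0.1  -0.05] gap 14.0 q [-0.13  0.34  1.75  0.    1.05  0.17]
j6 0.17259749260056484 dyaw 0.00032231168578866765 cur -0.2983223116857886
row [ 0.33  7.45 -5.57 -0.  ]
```

```bash
python3 -m creep '[[0,1.1,-0.8,0],[0,2.2,-1.6,0],[0,3.3,-2.4,0],[0.1,4.4,-3.2,0],[0.2,5.5,-4,0],[0.3,6.6,-4.8,0],[0.3,7.4,-5.55,0],[0.3,7.4,-5.55,0]]' >/dev/null; python3 -m creep '[[0,0,0,0],[1,0,0,0],[2,0,0,0],[3,0,0,0],[4,0,0,0],[4.3,0,0,0],[4.3,0,0,0]]'
python3 - <<'E'
from see import *
rep();go([443.5,200,51.3],-0.298)
s=img("side"); crop(s,(240,110,400,230),4,"pics/s8.png")
E
```

```text
time: 21.1
position: [444.6, 196.3, 73.6]
eef_rot: [0.699, 0.105, 0.7, -0.105]
force: [0.7, 0.2, -1.7]
finger_gap: 13.6
t 21.1 tcp [444.6 196.3  73.6] down [-0.002 -0.001 -1.   ] jaw yaw -0.298 F [ 0.7  0.2 -1.7] M [-0.17  0.06 -0.02] gap 13.6 q [ 0.32  0.45  1.93 -0.    0.76  0.62]
j6 0.6179409474755031 dyaw 1.7857153016942462e-05 cur -0.2980178571530169
row [ 0.89  0.13 -0.08 -0.  ]
```

View pics/s8.png

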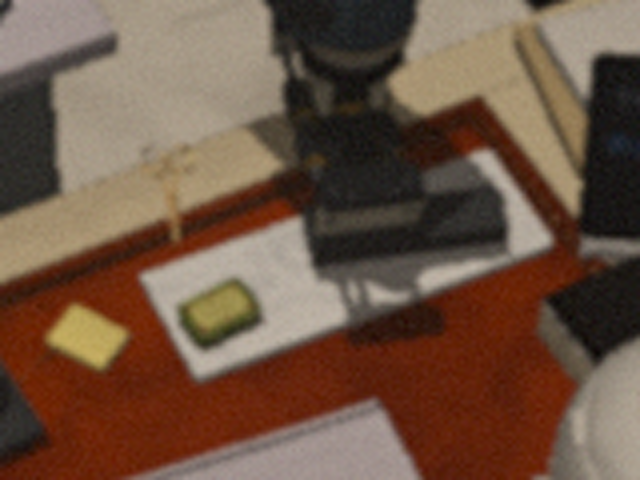

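```bash
python3 -m creep '[[0.3,0.1,-0.05,0],[0.6,0.1,-0.08,0],[0.75,0.1,-0.08,0],[0.85,0.1,-0.08,0],[0.85,0.1,-0.08,0]]'|sed -n 2p\;4p; python3 -m creep '[[0.06,0,0,0],[0.06,0,0,0]]'|sed -n 2p\;4p
python3 - <<'E'
from see import *
rep()
E
```

```text
position: [443.6, 200.0, 52.9]
force: [-0.2, 0.7, -1.3]
position: [443.8, 200.0, 51.6]
force: [-0.2, -0.1, -0.3]
t 21.85 tcp [443.8 200.   51.6] down [ 0.  0. -1.] jaw yaw -0.297 F [-0.2 -0.1 -0.3] M [-0.13  0.14  0.02] gap 13.9 q [0.33 0.49 1.94 0.   0.71 0.62]
```

```bash
python3 -m creep '[[0.03,0,0,0],[0.03,0,0,0]]'|sed -n 2p\;4p; python3 -m creep '[[0,0,0,0],[0,0,0,0],[0,0,0,0],[0,0,0,0]]' 0.45 | sed -n 2p\;4,5p;  python3 -m creep '[[-1,0,0,0],[-2,0,0,0],[-3.5,0,0,0],[-5,0,0,0],[-6,0,0,0],[-6,1.5,0,0],[-6,3,0,0],[-6,4,0,0]]'
python3 - <<'E'
from see import *
rep(); d=img("top","pics/t9.png"); s=img("side","pics/s9.png"); gauge(d); cans(d,(300,230,430,280)); wing(d)
E
```

```text
position: [443.9, 200.0, 51.5]
force: [-2.1, -2.0, 6.7]
position: [443.8, 200.0, 50.9]
force: [-0.1, 0.3, -0.0]
finger_gap: 40.1
time: 23.25
position: [473.5, 297.5, 201.1]
eef_rot: [0.7, 0.105, 0.699, -0.104]
force: [-0.3, -0.8, -0.6]
finger_gap: 41.7
t 23.25 tcp [473.5 297.5 201.1] down [ 0.001  0.001 -1.   ] jaw yaw -0.297 F [-0.3 -0.8 -0.6] M [-0.11  0.07 -0.  ] gap 41.7 q [0.48 0.39 1.65 0.   1.11 0.77]
gauge rect [437.6 276.1] [148.4 194.5] 1.3 px [140 230] [216 289]
 corners [[361.20001220703125, 371.70001220703125], [365.70001220703125, 177.1999969482422], [514.0, 180.60000610351562], [509.6000061035156, 375.1000061035156]]
handle [477.4 346.1] 1.26 [28. 13.] 61
handle [441.4 200.8] 1.318 [35. 19.] 120
bar [ 467.1 -296.8] ax 1.522 ext [43. 12.] 84 lane [-137.1 -255.5]
bar [ 459.6 -168.2] ax 1.987 ext [43. 11.] 80 lane [-157.1 -128.2]
bar [ 452.9 -109.5] ax 1.69 ext [44. 11.] 84 lane [-169.4  -70.4]
```

View pics/t9.png

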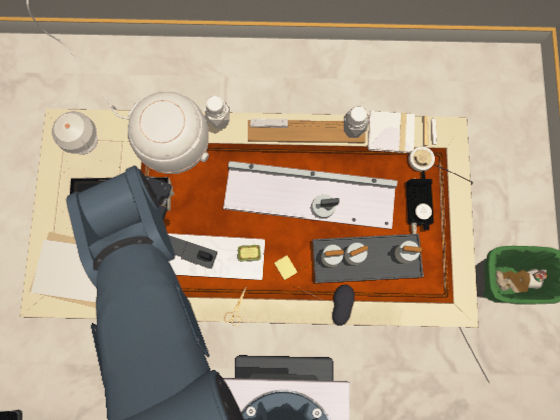

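Run:
```python
from see import *
go([452.9,-109.5,150],1.69-np.pi/2)
```

```text
j6 0.7731340270265832 dyaw 0.41434545636615927 cur -0.2951417831610558
row [  2.02 -15.83   3.95  -3.96]
```

```bash
python3 -m creep '[[0,-1.9,0.5,-0.5],[0,-3.8,1,-1],[0,-5.7,1.5,-1.5],[0,-7.6,2,-2],[0,-9.5,2.5,-2.5],[0,-11.4,3,-3],[0,-13.3,3.4,-3.5],[0,-15.2,3.8,-3.9]]' 0.35 >/dev/null; python3 -m creep '[[0.5,-0.6,0.1,-0.1],[1,-0.6,0.1,-0.1],[1.5,-0.6,0.1,-0.1],[1.5,-0.6,0.1,-0.1]]' 0.35
python3 - <<'E'
from see import *
go([452.9,-109.5,86.5],1.69-np.pi/2)
E
```

```text
time: 24.55
position: [455.3, -110.3, 162.1]
eef_rot: [0.705, -0.042, 0.707, 0.043]
force: [0.2, 0.1, 0.4]
finger_gap: 32.7
j6 -0.45803691321964934 dyaw -0.0017910771876044063 cur 0.12099475039270777
row [ 3.02  0.04 -0.08  0.02]
```

```bash
python3 -m creep '[[0.8,0,-0.05,0],[1.6,0,-0.08,0],[2.4,0,-0.08,0],[2.8,0,-0.08,0],[3,0,-0.08,0],[3,0,-0.08,0]]' 0.35| sed -n 2p\;4,5p; python3 -m creep '[[0,0,0,0],[0,0,0,0],[0,0,0,0],[0,0,0,0],[0,0,0,0]]' 0| sed -n 2p\;4,5p; python3 -m creep '[[-0.5,0,0,0],[-1.2,0,0,0],[-2,0,0,0],[-3,0,0,0],[-4,0,0,0],[-4,0,0,0]]'
python3 - <<'E'
from see import *
print(l2w((-18,180)));go([*l2w((-18,180)),160],-0.097)
E
```

```text
position: [454.8, -110.5, 88.5]
force: [-0.0, -0.8, -0.2]
finger_gap: 32.6
position: [454.8, -110.4, 88.5]
force: [0.5, 0.6, 1.3]
finger_gap: 11.9
time: 26.25
position: [456.2, -110.8, 191.8]
eef_rot: [0.708, -0.044, 0.704, 0.042]
force: [-0.1, 0.7, -1.6]
finger_gap: 11.5
[627.81724731 125.09711703]
j6 -0.4594272662471244 dyaw -0.2188872404323492 cur 0.12188724043234932
row [1.29 8.54 7.95 2.09]
```

```bash
python3 -m creep '[[0,0.8,0.7,0.2],[0,2,1.8,0.5],[0,3.3,3,0.8],[0,4.6,4.2,1.1],[0,5.9,5.4,1.4],[0,7.1,6.6,1.7],[0,8,7.5,2],[0,8.5,7.9,2.1]]' >/dev/null; python3 -m creep '[[0,0,0,0],[1,0,0,0],[2,0,0,0],[3,0,0,0],[3.8,0,0,0],[3.8,0,0,0]]'
python3 - <<'E'
from see import *
rep(); go([*l2w((-18,180)),76],-0.097)
E
```

```text
time: 27.65
position: [622.7, 123.5, 90.4]
eef_rot: [0.704, 0.034, 0.708, -0.035]
force: [0.5, 0.1, -2.4]
finger_gap: 11.9
t 27.65 tcp [622.7 123.5  90.4] down [-0.006 -0.001 -1.   ] jaw yaw -0.098 F [ 0.5  0.1 -2.4] M [-0.14  0.11 -0.02] gap 11.9 q [ 0.12  0.65  1.52 -0.    0.98  0.22]
j6 0.22100781338453726 dyaw 0.0014233477695662078 cur -0.0984233477695662
row [ 0.57  0.09  0.2  -0.01]
```

```bash
python3 -m creep '[[0.2,0.05,0.05,0],[0.4,0.1,0.1,0],[0.5,0.1,0.1,0],[0.5,0.1,0.1,0]]'|sed -n 2p\;4p; for i in 1 2; do python3 -m creep '[[0.06,0,0,0],[0.06,0,0,0]]'|sed -n 2p\;4,5p; done
```

```text
position: [627.8, 126.8, 81.0]
force: [-0.1, -0.2, -0.7]
position: [627.8, 126.8, 79.5]
force: [-0.4, -0.6, -1.7]
finger_gap: 11.7
position: [627.7, 126.8, 77.8]
force: [0.1, 1.3, -2.1]
finger_gap: 11.8
```

```bash
for i in 1 2 3; do python3 -m creep '[[0.06,0,0,0],[0.06,0,0,0]]'|sed -n 2p\;4,5p; done
```

```text
position: [627.6, 126.8, 76.2]
force: [-1.1, -0.1, -1.1]
finger_gap: 11.6
position: [627.7, 126.7, 74.7]
force: [-0.1, 0.3, -1.8]
finger_gap: 11.8
position: [628.1, 126.9, 74.5]
force: [-3.8, -0.0, 8.3]
finger_gap: 11.8
```

```bash
python3 -m creep '[[-0.03,0,0,0],[-0.03,0,0,0],[-0.03,0,0,0],[-0.03,0,0,0]]' 0.3 | sed -n 2p\;4,5p;  python3 -m creep '[[-0.8,0,0,0],[-2,0,0,0],[-3,0,0,0],[-4,0,0,0],[-5,-1.5,0,0],[-5,-3,0,0],[-5,-4.5,0,0],[-5,-4.5,0,0]]'
python3 - <<'E'
from see import *
rep(); d=img("top"); cans(d,(225,165,430,280),z=105); go([459.6,-168.2,150],1.987-np.pi/2)
E
```

```text
position: [627.7, 126.7, 74.0]
force: [-0.6, -0.3, -0.7]
finger_gap: 27.5
time: 30.25
position: [616.4, 11.2, 199.3]
eef_rot: [0.706, 0.036, 0.706, -0.036]
force: [0.9, 0.1, -0.6]
finger_gap: 28.0
t 30.25 tcp [616.4  11.2 199.3] down [ 0.    -0.001 -1.   ] jaw yaw -0.102 F [ 0.9  0.1 -0.6] M [-0.05  0.09 -0.02] gap 28.0 q [-0.06  0.49  1.49 -0.    1.16  0.04]
bar [ 650.6 -118.4] ax 1.437 ext [110.   8.] 46 lane [ 28.2 -60.1]
bar [ 467.7 -297.5] ax 1.546 ext [44. 14.] 87 lane [-136.4 -256.1]
bar [ 459.9 -168.6] ax 1.975 ext [43. 11.] 83 lane [-156.7 -128.5]
j6 0.04677449997594257 dyaw 0.5170431393425337 cur -0.10083946613743022
row [ 1.97 -7.85 -5.52 -4.94]
```

```bash
python3 -m creep '[[0,-1.3,-0.9,-0.7],[0,-2.6,-1.8,-1.4],[0,-3.9,-2.7,-2.1],[0,-5.2,-3.6,-2.8],[0,-6.5,-4.5,-3.5],[0.7,-7.8,-5.4,-4.2],[1.5,-7.8,-5.4,-4.9],[1.5,-7.8,-5.4,-4.9]]' 0.35 >/dev/null
python3 - <<'E'
from see import *
rep(); go([459.9,-168.6,88],1.98-np.pi/2)
d=img("top"); cans(d,(225,165,430,280),z=90)
E
```

```text
t 31.1 tcp [ 462.2 -165.4  159.9] down [-0.003  0.002 -1.   ] jaw yaw 0.415 F [-0.1 -0.3  0. ] M [-0.07  0.06 -0.01] gap 32.6 q [-0.44  0.32  1.86  0.    0.97 -0.85]
j6 -0.8539555059476339 dyaw -0.0059917481020077545 cur 0.41519542130711123
row [ 2.88 -0.09 -0.13  0.06]
bar [ 652.9 -132.8] ax 1.48 ext [85.  3.] 35 lane [ 31.9 -74.3]
bar [628.9 128.9] ax 1.449 ext [42. 11.] 74 lane [-17.3 183.9]
```

```bash
python3 -m creep '[[0.8,-0.1,-0.1,0],[1.6,-0.1,-0.1,0],[2.4,-0.1,-0.1,0],[2.7,-0.1,-0.1,0],[2.9,-0.1,-0.1,0],[2.9,-0.1,-0.1,0]]' 0.35| sed -n 2p\;4,5p; python3 -m creep '[[0,0,0,0],[0,0,0,0],[0,0,0,0],[0,0,0,0],[0,0,0,0]]' 0| sed -n 2p\;4,5p; python3 -m creep '[[-0.5,0,0,0],[-1.2,0,0,0],[-2,0,0,0],[-3,0,0,0],[-4,0,0,0],[-4,0,0,0]]'
python3 - <<'E'
from see import *
print(l2w((-18,115)));go([*l2w((-18,115)),185],-0.097)
E
```

```text
position: [462.5, -169.0, 89.5]
force: [-0.7, 0.8, 1.0]
finger_gap: 32.7
position: [462.0, -169.4, 89.2]
force: [-0.4, -0.6, 0.8]
finger_gap: 11.7
time: 32.85
position: [463.3, -169.9, 192.6]
eef_rot: [0.694, -0.147, 0.69, 0.144]
force: [0.0, -0.2, -2.2]
finger_gap: 11.4
[621.52212995  60.40266984]
j6 -0.8609055076189785 dyaw -0.512016586609743 cur 0.41501658660974305
row [0.31 5.88 9.5  4.89]
```

```bash
python3 -m creep '[[0,0.6,0.9,0.4],[0,1.4,2.2,1],[0,2.3,3.6,1.7],[0,3.2,5.1,2.4],[0,4.1,6.6,3.1],[0,4.9,7.9,3.8],[0,5.5,8.9,4.4],[0,5.9,9.5,4.9]]' >/dev/null; python3 -m creep '[[0,0,0,0],[1,0,0,0],[2,0,0,0],[3,0,0,0],[3.8,0,0,0],[3.8,0,0,0]]'
python3 - <<'E'
from see import *
rep(); go([*l2w((-18,115)),77],-0.097)
E
```

```text
time: 34.25
position: [617.6, 60.6, 91.1]
eef_rot: [0.704, 0.034, 0.708, -0.035]
force: [-0.1, -0.3, -1.3]
finger_gap: 11.9
t 34.25 tcp [617.6  60.6  91.1] down [-0.006 -0.    -1.   ] jaw yaw -0.098 F [-0.1 -0.3 -1.3] M [-0.11  0.16  0.03] gap 11.9 q [ 0.02  0.63  1.56 -0.    0.96  0.12]
j6 0.12076407329846012 dyaw 0.000797147711842694 cur -0.09779714771184266
row [ 0.56  0.01  0.16 -0.01]
```

```bash
python3 -m creep '[[0.2,0,0,0],[0.4,0,0,0],[0.55,0,0,0],[0.55,0,0,0]]'|sed -n 2p\;4p; for i in 1 2 3 ; do python3 -m creep '[[0.05,0,0,0],[0.05,0,0,0]]'|sed -n 2p\;4p; done
```

```text
position: [619.8, 61.4, 80.3]
force: [0.8, 0.8, -1.7]
position: [619.9, 61.4, 79.3]
force: [-0.7, 1.0, -3.4]
position: [619.9, 61.4, 77.8]
force: [-0.0, -0.3, -2.8]
position: [619.8, 61.4, 76.5]
force: [0.3, 1.1, -3.1]
```

```bash
for i in 1 2 ; do python3 -m creep '[[0.05,0,0,0],[0.05,0,0,0]]'|sed -n 2p\;4,5p; done
```

```text
position: [619.9, 61.4, 75.3]
force: [0.1, 0.6, -1.8]
finger_gap: 11.7
position: [620.2, 61.5, 75.2]
force: [-3.7, -0.1, 9.7]
finger_gap: 11.8
```

```bash
python3 -m creep '[[-0.03,0,0,0],[-0.03,0,0,0],[-0.03,0,0,0],[-0.03,0,0,0]]' 0.3 | sed -n 2p\;4,5p;  python3 -m creep '[[-0.8,0,0,0],[-2,0,0,0],[-3,0,0,0],[-4,-1,0,0],[-4.7,-2.8,-0.6,0],[-4.7,-4.6,-1.2,0],[-4.7,-6.4,-1.8,0],[-4.7,-8.2,-2.4,0]]'
python3 - <<'E'
from see import *
d=img("top"); cans(d,(225,165,430,280),z=105); go([467.6,-297.2,150],1.54-np.pi/2)
E
```

```text
position: [619.9, 61.4, 74.8]
force: [0.0, 0.5, 0.0]
finger_gap: 27.9
time: 36.85
position: [539.1, -138.2, 192.6]
eef_rot: [0.706, 0.035, 0.706, -0.035]
force: [0.4, -1.2, -0.5]
finger_gap: 27.9
bar [624.7 127.7] ax 1.458 ext [42. 11.] 75 lane [-21.4 182.3]
bar [617.2  64. ] ax 1.477 ext [42. 11.] 75 lane [-22.7 118.2]
bar [ 467.6 -297.5] ax 1.544 ext [43. 14.] 88 lane [-136.5 -256.2]
j6 -0.24210087839625996 dyaw 0.06978144284788934 cur -0.10057776964278575
row [ 1.71 -6.4  -2.14 -0.67]
```

```bash
python3 -m creep '[[0,-1.5,-0.5,-0.2],[0,-3,-1,-0.4],[0.4,-4.5,-1.5,-0.6],[0.8,-6,-2,-0.7],[1.4,-6.4,-2.1,-0.7],[1.4,-6.4,-2.1,-0.7]]' 0.35 >/dev/null
python3 - <<'E'
from see import *
rep(); go([467.6,-297.5,88],1.542-np.pi/2)
E
```

```text
t 37.5 tcp [ 471.  -291.2  155.5] down [-0.002  0.002 -1.   ] jaw yaw -0.027 F [ 0.1  0.1 -0.1] M [-0.06  0.02  0.03] gap 32.6 q [-0.64  0.43  1.7   0.    1.01 -0.61]
j6 -0.6106050204368076 dyaw -0.0015511624728179463 cur -0.027245164322078484
row [ 2.7  -0.26 -0.12  0.01]
```

```bash
python3 -m creep '[[0.8,-0.1,-0.05,0],[1.6,-0.15,-0.05,0],[2.4,-0.15,-0.05,0],[2.7,-0.15,-0.05,0],[2.7,-0.15,-0.05,0],[2.7,-0.15,-0.05,0]]' 0.35| sed -n 2p\;4,5p; python3 -m creep '[[0,0,0,0],[0,0,0,0],[0,0,0,0],[0,0,0,0],[0,0,0,0]]' 0| sed -n 2p\;4,5p; python3 -m creep '[[-0.5,0,0,0],[-1.2,0,0,0],[-2,0,0,0],[-3,0,0,0],[-4,0,0,0],[-4,0,0,0]]'
python3 - <<'E'
from see import *
print(l2w((-18,50)));go([*l2w((-18,50)),190],-0.097)
E
```

```text
position: [471.5, -294.3, 90.8]
force: [0.2, 0.0, 0.7]
finger_gap: 32.6
position: [470.7, -294.5, 89.8]
force: [0.1, 0.5, -0.7]
finger_gap: 11.8
time: 39.2
position: [472.1, -295.5, 193.6]
eef_rot: [0.709, 0.008, 0.705, -0.01]
force: [0.9, -0.5, -2.1]
finger_gap: 11.8
[615.22701259  -4.29177735]
j6 -0.6180101638419349 dyaw -0.07219306088168165 cur -0.024806939118318314
row [ 0.13 11.79  5.43  0.69]
```

```bash
python3 -m creep '[[0,0.8,0.4,0.1],[0,2.2,1,0.2],[0,3.8,1.8,0.3],[0,5.5,2.6,0.4],[0,7.2,3.4,0.5],[0,8.9,4.2,0.6],[0,10.6,5,0.7],[0,11.8,5.5,0.7]]' >/dev/null; python3 -m creep '[[0,0,0,0],[1,0,0,0],[2,0,0,0],[3,0,0,0],[3.8,0,0,0],[3.8,0,0,0]]'
python3 - <<'E'
from see import *
rep(); go([*l2w((-18,50)),77.5],-0.097)
E
```

```text
time: 40.6
position: [613.3, -3.5, 91.6]
eef_rot: [0.704, 0.035, 0.708, -0.035]
force: [-0.1, -0.5, -1.7]
finger_gap: 11.6
t 40.6 tcp [613.3  -3.5  91.6] down [-0.006  0.    -1.   ] jaw yaw -0.099 F [-0.1 -0.5 -1.7] M [-0.06  0.12  0.05] gap 11.6 q [-0.08  0.61  1.58 -0.    0.96  0.02]
j6 0.017195725602352566 dyaw 0.001589147585485673 cur -0.09858914758548558
row [ 0.56 -0.02  0.08 -0.02]
```

```bash
python3 -m creep '[[0.2,0,0,0],[0.4,0,0,0],[0.6,0,0,0],[0.6,0,0,0]]'|sed -n 2p\;4p; for i in 1 2 3 ; do python3 -m creep '[[0.05,0,0,0],[0.05,0,0,0]]'|sed -n 2p\;4p; done
```

```text
position: [615.4, -3.1, 79.6]
force: [0.5, 0.1, -2.8]
position: [615.7, -3.0, 78.8]
force: [-0.1, -0.9, -1.2]
position: [615.6, -3.0, 77.4]
force: [0.0, -0.1, -2.1]
position: [615.5, -3.0, 76.0]
force: [0.5, 0.5, -2.6]
```

```bash
for i in 1 2 ; do python3 -m creep '[[0.04,0,0,0],[0.04,0,0,0]]'|sed -n 2p\;4,5p; done
```

```text
position: [615.8, -2.9, 75.6]
force: [-1.5, 1.1, 3.9]
finger_gap: 11.7
position: [616.1, -2.8, 75.6]
force: [-5.1, 2.9, 13.5]
finger_gap: 11.6
```

```bash
python3 -m creep '[[-0.04,0,0,0],[-0.04,0,0,0],[-0.04,0,0,0],[-0.04,0,0,0]]' 0.3 | sed -n 2p\;4,5p;  python3 -m creep '[[-0.8,0,0,0],[-2,0,0,0],[-3.5,0,0,0],[-5,0,0,0],[-6,-0.8,-1.5,0],[-6,-1.6,-3,0],[-6,-2.4,-4.5,0],[-6,-3.2,-6,0]]'>/dev/null; python3 -m creep '[[0,-1.6,-0.7,0],[0,-3.2,-1.4,0],[0,-4.8,-2.1,0],[0,-6.4,-2.8,0],[0,-8,-3.5,0],[0,-9,-4,0],[0,-9,-4,0]]'
python3 - <<'E'
from see import *
d=img("top"); s=img("side"); crop(d,(135,140,455,310),2.5,"pics/tf.png"); crop(s,(120,130,390,310),2.9,"pics/sf.png"); cans(d,(225,165,430,280),z=92); wing(d); gauge(d); rep()
E
```

```text
position: [615.5, -3.1, 74.9]
force: [0.5, 0.8, -0.2]
finger_gap: 27.5
time: 43.9
position: [335.5, -284.3, 225.1]
eef_rot: [0.706, 0.036, 0.706, -0.036]
force: [0.3, 0.0, 0.5]
finger_gap: 27.9
bar [659.7 -58.9] ax 1.481 ext [64.  2.] 25 lane [31.5 -0. ]
bar [628.3 128.7] ax 1.449 ext [42. 11.] 74 lane [-17.8 183.7]
bar [620.8  64.8] ax 1.479 ext [42. 11.] 73 lane [-19.1 119.3]
bar [617.1  -3. ] ax 1.48 ext [42. 11.] 73 lane [-16.2  51.5]
gauge rect [460.1 255.5] [150.5  45. ] 72.9 px [157 233] [216 267]
 corners [[416.5, 190.10000610351562], [459.5, 176.89999389648438], [503.79998779296875, 320.79998779296875], [460.70001220703125, 334.0]]
handle [441.4 200.8] 1.318 [35. 19.] 120
t 44.0 tcp [ 336.7 -282.1  225. ] down [ 0.  0. -1.] jaw yaw -0.1 F [-0.   0.7 -0.2] M [-0.04  0.1   0.01] gap 27.7 q [-0.8   0.14  1.91  0.    1.09 -0.7 ]
```

View pics/tf.png

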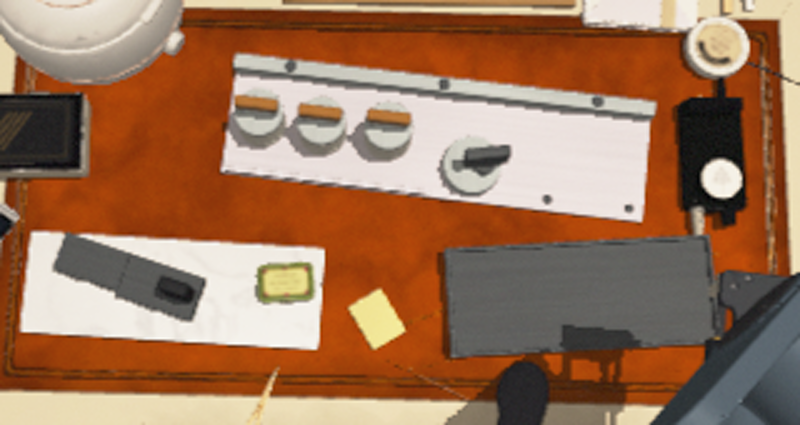

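View pics/sf.png

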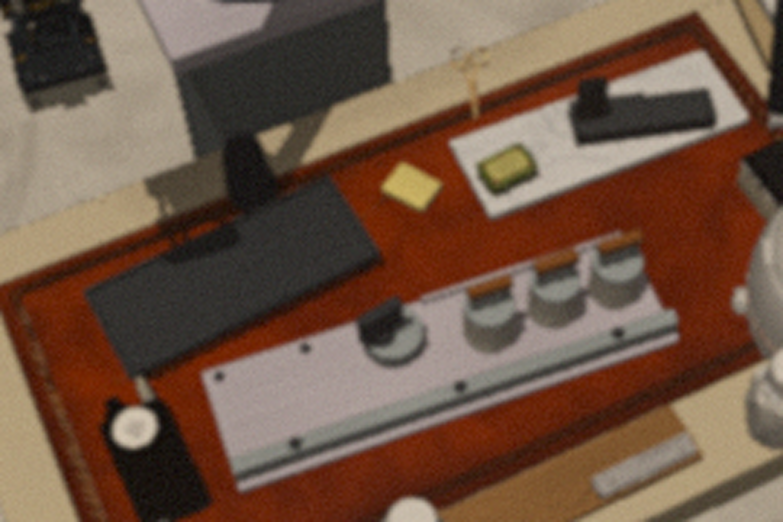

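```bash
python3 -c "
from workcell import workorder; print(workorder.hand_in())"
```

```text
the job is handed in; nothing more can be done
None
```

The lane is set, the gauge is back on the marble slab, and all three canisters are upright in the trough; I handed the job in at about 44 s.

- **Cam and gap:** I turned the cam from q ≈ 0.68 to ≈ 1.39 rad. From the fence contact and the cam angle that gives a gap of about 42 mm.
- **Gauge check:** Slid along the fence, the thin end passed the cam with only about 2–4 N. The shoulder then stopped firmly against the disc at up to 12.8 N along the lane, within about 2 mm of where I expected it. I did not notice the cam move under that push.
- **Gauge put back:** It lies flat on the slab. Measured afterwards, it is within 1 mm of its starting position.
- **Canisters:** This run had three. They stand past the cam at about lane (-16, 52), (-19, 119) and (-18, 184) mm, between the fence and the lip.
- **Bystanders:** The green box and the notes look undisturbed in the final pictures.

One check failed. My colour-mask reading of the cam angle found nothing after the turn because of shading on the wing. The final angle therefore rests on the tool's yaw, the gauge test and how the disc and wing look in the pictures.

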